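Clear the assembly fixture and hold a block against its sprung stop

TASK

Clear the strays off the grey fixture bed: put the small screwdriver into the tray that already holds tools and the lidded pot into the tray that already holds a pot. Then slide the aluminium block along the bed, flat, square and centred, against the sprung stop and press it in until the stop's pointer stands between the two marks on its housing (never driving the stop to the end of its travel), and keep pressing steadily as a third hand for the colleague who will screw the block down: finish while still holding it there, do not let go. Leave the other things on the bench alone.

Things in the scene. Friction and masses are not known exactly. Their poses are not given: they have to be found in the camera images.
- jig: Fixture screwed to the bench: grey flat bed 350 x 140 mm, 12 mm thick, no side walls. Origin on the bench surface, 15 mm beyond the bed's middle; the bed spans x -190..160 mm and y -70..70 mm, its top is at z 12 mm. +x is the pressing direction, toward the sprung stop (about to the robot's left, give or take 0.3 rad). The stop's aluminium housing stands on the bed at x 122..156 mm, y -45..45 mm, its top 48 mm above the bench.
- stop_face (a point): Middle of the face of the stop's dark steel pad, which looks back along the fixture's -x; the pad is 70 mm wide, 10 mm thick, spans 14 to 46 mm above the bench, and its face stands at fixture x = 80 mm when not pressed. Axes as the fixture's.
- stop (a joint): How far the stop's pad is pushed in, m: 0 free, 0.024 end of travel. Spring: 4 N when it starts to move, plus 0.5 N per mm. A pointer on the pad runs over the housing's top; it enters between the two black marks at 0.008 (8 N) and leaves at 0.018 (13 N), midway at 0.013 (10.5 N).
- block_center (a point): Centre of the loose plain aluminium block, 60 mm long (its x, which starts within 0.15 rad of the fixture's +x), 36 mm wide (y), 40 mm high (z), about 0.16 to 0.32 kg. Two screw holes in its top and a round recess in each side. It starts on the bed at the end away from the stop.
- block: The same block; origin at the centre of its underside, axes as above.
- driver_grip (a point): Middle of the handle of the white precision screwdriver lying across the fixture bed, between block and pot; handle with collar 8 mm wide (x), about 71 mm long (y, shaft toward -y), 7 mm thick, this point 4.5 mm above what it lies on. 95 mm long overall.
- driver: The same screwdriver; origin on its underside, 48.5 mm from the middle of the handle along its -y.
- pot_center (a point): Middle of the small round lidded pot standing on the bed between the screwdriver and the stop; it can be gripped as a cylinder 48 mm in diameter (the lid is 52 mm) and 50 mm high overall; this point is on its axis 21 mm above its underside.
- pot: The same pot; origin at the centre of its underside.
- tool_tray: Beige shallow tray, fixed, 225 (x) x 132 (y) x 40 mm, walls 4 mm, inner floor 7 mm above the bench, origin at the centre of its underside. It holds tweezers and another screwdriver, both lying along x in its +y half (y over 20 mm); the rest is free. It stands left or right of the fixture.
- pot_tray: Beige shallow tray of the same make, fixed, origin and sizes alike. It holds another lidded pot, standing at about x +65 mm, y 0; the rest is free. It stands on the other side of the fixture.
- eye_loupe: Bystander: black eye loupe, 35 mm across and 27 mm high, origin at the centre of its underside.
- pen: Bystander: red pen 154 mm long lying on the bench, origin at its middle.
- tape: Bystander: clear tape dispenser 124 x 31 mm, 87 mm high, behind the fixture, origin at the centre of its underside.

How it is judged:
On the way, in this order (a step that is already met when the one before it is completed fails the run):
1. the screwdriver lies in the tray with the tools and the pot is in the tray with the pot, both let go (x of driver_grip in the frame of tool_tray between -0.1 and 0.1 m and y of driver_grip in the frame of tool_tray between -0.055 and 0.055 m and z of driver_grip in the frame of tool_tray between 0 and 0.035 m and contact force between the fingers and driver below 0.1 N and linear speed of each of driver, pot below 0.05 m/s and x of pot_center in the frame of pot_tray between -0.1 and 0.1 m and y of pot_center in the frame of pot_tray between -0.055 and 0.055 m and z of pot_center in the frame of pot_tray between 0 and 0.035 m and contact force between the fingers and pot below 0.1 N), for 0.2 s.
2. the block is pressed on the stop with the pointer between the marks, steadily (value of joint stop between 0.008 and 0.018 m and contact force between block and stop between 5 and 18 N and contact force between the fingers and block above 2 N and linear speed of block below 0.01 m/s and y of block_center in the frame of jig between -0.012 and 0.012 m and z of block_center in the frame of jig between 0.027 and 0.038 m and angle between the x axis of block and the x axis of jig, either way round below 0.12 rad and angle between the z axis of block and the z axis of jig, either way round below 0.1 rad), for 1 s.
At the end, for the whole second after the job is handed in: Screwdriver and pot at rest and let go in their trays; the fingers still push the block (over 2 N) on the stop, at rest: stop in by 8 to 18 mm, 5 to 18 N, block flat on the bed (5 mm, 0.1 rad), square within 0.12 rad, within 12 mm of the fixture centre line (all of step 1 and all of step 2); the arm keeps its last pose, push and grip.
It fails at once if the stop is driven to the end of its travel (value of joint stop above 0.0225 m).
It fails at once if the loupe is shifted (distance of eye_loupe from where it was at the start of the episode above 0.03 m).
It fails at once if the pen is shifted (distance of pen from where it was at the start of the episode above 0.03 m).
It fails at once if the tape dispenser is shifted (distance of tape from where it was at the start of the episode above 0.03 m).
It also fails if it takes over 72 s, if anything falls off the work surface, if the arm or the gripper's body presses on something with over 40 N, if the wrist force passes 120 N, or if a joint passes its speed limit or range.

ROBOT

A 6-joint arm with a two-finger parallel gripper is mounted at the origin on a cart in front of the work surface, level with it; the furniture and walls round the work are solid. World frame = base frame: x ahead of the robot, y to its left, z up, the work surface at z = 0. Lengths are in m, angles in rad, forces in N, time in s.
With the tool pointing down it reaches from about 0.25 to 0.8 m from the base axis. Payload 3.9 kg.
Tool frame: the origin (TCP) lies where the fingers leave the gripper's body, on its centre line; the fingertips stand 73 mm ahead of it and the grasp point (between the pads) lies 54 mm ahead of it (ctrl.grip_depth is the distance from the TCP to the grasp point, in m); y points along the fingers, z is the direction in which the jaws open and shut, and the axes are right-handed (so a half turn about y gives the same grasp; the last joint's range is limited). The gripper opens to 85 mm and grips with 20 to 120 N. Pads are 22 mm wide; open, the fingers measure 114 mm over their backs; the gripper's body (76 mm by 85 mm) begins 54 mm behind the grasp point. The pads swing forward as they close: fully open they stand 13 mm farther back than shut.
Start: joints at [1.269, 0.26, -0.138, 1.173, 0, 1.571], TCP at [0.156, 0.501, 0.304] pointing down, gripper open.
Joint ranges: [-2.78, 2.78], [-0.83, 1.72], [-1.28, 1.37], [-1.9, 2.12], [-1.57, 1.48], [-3.14, 3.14]. Speed limits (rad/s): [2.57, 2.57, 3.14, 3.14, 3.14, 3.14].

INTERFACE

Orientations are given as a unit quaternion [x, y, z, w].
In Python, from plant import ctrl gives the robot as it stands.
- The arm moves only by the tool servo_tool, never from a script. Its argument "motion" is a list of rows, each a list of 7 numbers: the shift along the world's x, y, z in m, then the turn, a rotation vector about the world's x, y, z in degrees, then the closure, from -1 (fully open) to 1 (shut), so that 0 is half open. A call has 1 to 12 rows; each row is the pose to reach, as a shift and turn from the pose commanded when the call began; what a row does not reach only later rows make up. A row lasts 1/12 s, in which the tool goes at most 41.7 mm and 7.16 degrees, less where a joint would pass 70% of its speed; a pose out of reach is approached as far as the arm can. A call with a gripper value outside its range is refused whole. The fingers move at their own pace and stop on an object; the grip force is fixed at half the most. Time passes only in rows, so rows that repeat a pose let the fingers close. It gives the time, the measured TCP pose, the force and the opening at its end, in the units of the state.
- ctrl.get_obs(): the state, without advancing time (a new reading comes with each control period).
- ctrl.read_camera(name): name is "scene" or "top" or "wrist"; returns the picture (384x512x3 uint8, blue, green, red); there is no depth.
- ctrl.camera_info(name): a dict with "vfov" (degrees; the focal length in pixels is half the picture's height over the tangent of half this angle, whatever the lens; pixels are square), "cx", "cy" (the principal point, pixels), "origin" and "attitude" of the camera in the world; the wrist camera has in their place "hand_eye" (4x4, takes a point from camera to tool coordinates, whose origin is the TCP and whose axes are the tool frame's). Camera axes: x right, y down, z forward; pixel columns grow to the right and rows downward; lengths in m; the calibration is good to about 2 mm. The wrist camera is an equidistant fisheye: a pixel r from the principal point sees the ray r / f radians off the axis. A picture is of the moment at which its call begins: read the wrist's pose just before it. camera_info takes no time and is no camera call.
- ctrl.job_done(): hands the job in, once; it reports no verdict.
Trained networks look in the newest picture that a camera, given by its name, has taken for a name from the list of things; names that differ only in an ending like _2 or _b are one class to them, and where a whole thing is asked for, a point or a joint stands for the part that bears it (a point fixed in the world has none). Each returns a list of dicts, best first, with "conf" (0 to 1); they miss things now and then, are a little off and sometimes report something else, mostly with a low value. They report only what shows in the picture. A call takes as long as a camera call.
- ctrl.recognise(camera, label): "xy" ([column, row] in pixels, amid what is visible of it).
- ctrl.landmark_of(camera, label): "xy" ([column, row] in pixels: a listed point, or the origin of a listed thing).
The state is a dict: "t": time; "joint_positions": joint angles; "joint_vel": joint speeds; "tau": joint torques, N m; "tool_pos": TCP position; "eef_rot": TCP orientation; "ft_force": force on the tool from outside, world axes, zero at the start; "torque": the same for the moment, N m; "gripper_width": finger opening in m.
Only numpy, scipy, OpenCV 4.12 (cv2) and the standard library are available. Lean on these libraries where they do the work, as an engineer would, in place of code of your own. Each camera call takes 0.05 s, during which the arm holds its last target.

## Working session

There is one attempt and no reset: what is moved stays moved. The work goes in short steps, Python scripts to look and compute and a tool call to move; the robot and the scene stay as the last step left them, time stands still between calls to the robot, and variables do not carry over. Pictures are saved under pics/ and viewed, and the job is handed in when it is done.

Besides the shell and the picture viewer there is one more tool, called after "Request:" by a JSON object that holds its "fn" and its "kwargs". servo_tool: Moves the arm, as the interface text tells. Its arguments: {"type":"object","properties":{"motion":{"type":"array","items":{"type":"array","items":{"type":"number"}}}},"required":["motion"]}

```bash
ls; mkdir -p pics; python3 - <<'E'
from plant import ctrl
import cv2
print(ctrl.get_obs())
for c in ["scene","top","wrist"]:
    im=ctrl.read_camera(c); cv2.imwrite(f"pics/{c}0.png",im); print(c,ctrl.camera_info(c))
E
```

```text
pics
{'t': 0.0, 'joint_positions': array([ 1.26900259e+00,  2.60656093e-01, -1.39413481e-01,  1.17268505e+00,
        3.43429756e-05,  1.57080478e+00]), 'joint_vel': array([ 0.00131995, -0.00054132,  0.00030267,  0.00074615, -0.00242742,
        0.00086376]), 'tau': array([-8.14345071e-05, -4.05673242e+01,  2.53926247e+01,  1.89255463e-02,
        2.18849882e-04,  5.71480101e-06]), 'tool_pos': array([0.15587422, 0.50074453, 0.3030626 ]), 'eef_rot': array([ 0.69975357, -0.10641473,  0.10618257, -0.69838823]), 'ft_force': array([ 0.84252556, -1.55740786, -0.12138157]), 'torque': array([-0.02144971,  0.00060945, -0.04313464]), 'gripper_width': 0.08529250635686958}
scene {'vfov': 47.69579667840229, 'cx': 253.37674379508337, 'cy': 192.87811631253348, 'origin': array([-0.00425203, -0.60560166,  0.90915877]), 'attitude': array([ 0.86441175, -0.33496796,  0.14438677, -0.3460365 ])}
top {'vfov': 54.53608484731126, 'cx': 258.3730273429953, 'cy': 192.8598511624171, 'origin': array([0.39002184, 0.00995104, 1.11203747]), 'attitude': array([-0.7003266 ,  0.70902878, -0.06560975,  0.05016181])}
wrist {'vfov': 65.70646984690485, 'cx': 252.58566262020446, 'cy': 188.43576497983176, 'hand_eye': array([[-2.60184075e-04,  9.49793564e-01,  3.12877161e-01,
        -8.13914342e-02],
       [-3.75452447e-05, -3.12877180e-01,  9.49793593e-01,
        -6.98160597e-02],
       [ 9.99999965e-01,  2.35374117e-04,  1.17065891e-04,
         1.85534844e-04],
       [ 0.00000000e+00,  0.00000000e+00,  0.00000000e+00,
         1.00000000e+00]])}
```

View pics/scene0.png

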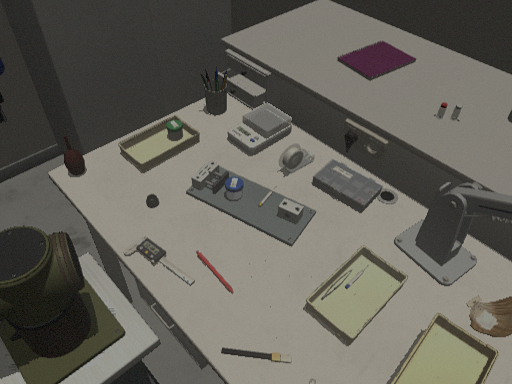

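View pics/top0.png

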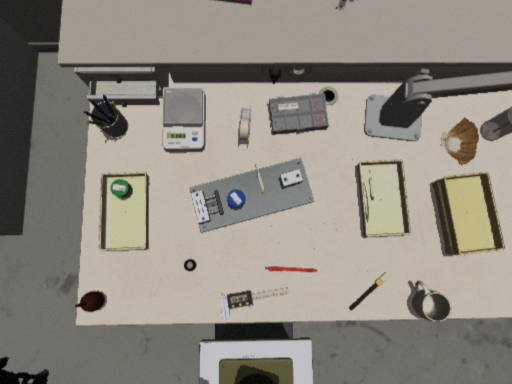

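View pics/wrist0.png

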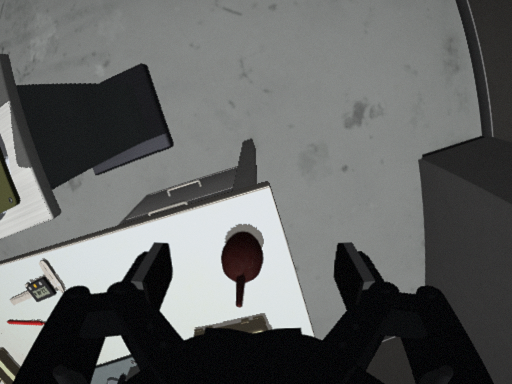

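```bash
cat > h.py <<'E'
import numpy as np, cv2
from scipy.spatial.transform import Rotation as R
from plant import ctrl
def f_of(ci): return 192/np.tan(np.radians(ci['vfov']/2))
def pose(c,obs=None):
    ci=ctrl.camera_info(c)
    if c!='wrist': return R.from_quat(ci['attitude']).as_matrix(),np.array(ci['origin'])
    obs=obs or ctrl.get_obs(); H=ci['hand_eye']; Rt=R.from_quat(obs['eef_rot']).as_matrix()
    return Rt@H[:3,:3], Rt@H[:3,3]+obs['tool_pos']
def ray(c,xy,P=None):
    ci=ctrl.camera_info(c); f=f_of(ci); u=(xy[0]-ci['cx'])/f; v=(xy[1]-ci['cy'])/f
    if c=='wrist':
        r=np.hypot(u,v); k=np.sin(r)/r if r>1e-9 else 1; d=np.array([u*k,v*k,np.cos(r)])
    else: d=np.array([u,v,1.]); d/=np.linalg.norm(d)
    Rm,o=P or pose(c); return o,Rm@d
def proj(c,p,P=None):
    ci=ctrl.camera_info(c); f=f_of(ci); Rm,o=P or pose(c); q=Rm.T@(np.array(p)-o)
    if c=='wrist':
        r=np.arctan2(np.hypot(q[0],q[1]),q[2]); n=np.hypot(q[0],q[1])+1e-12; return np.array([ci['cx']+f*r*q[0]/n,ci['cy']+f*r*q[1]/n])
    return np.array([ci['cx']+f*q[0]/q[2],ci['cy']+f*q[1]/q[2]])
def onz(c,xy,z,P=None):
    o,d=ray(c,xy,P); return o+d*(z-o[2])/d[2]
def tri(rays):
    A=np.zeros((3,3));b=np.zeros(3)
    for o,d in rays:
        M=np.eye(3)-np.outer(d,d);A+=M;b+=M@o
    p=np.linalg.solve(A,b); return p,[np.linalg.norm((np.eye(3)-np.outer(d,d))@(p-o)) for o,d in rays]
E
python3 - <<'E'
from h import *
np.set_printoptions(precision=4,suppress=True)
for p in [(0,0,0),(0.156,.5,.3),(.39,.0,0),(0.2,.3,0)]:print(p,proj('top',p),proj('scene',p))
for l in ["jig","stop_face","block_center","block","driver_grip","driver","pot_center","pot","tool_tray","pot_tray","eye_loupe","pen","tape"]:
    rs=[]
    for c in ["top","scene"]:
        r=ctrl.landmark_of(c,l)[:2]; print(l,c,[(np.round(x['xy'],1),round(x['conf'],2)) for x in r])
        if r: rs.append(ray(c,r[0]['xy']))
    if len(rs)==2:print('   ',*tri(rs))
print(ctrl.get_obs()['t'])
E
```

```text
(0, 0, 0) [255.6116 396.952 ] [ 61.2742 331.0319]
(0.156, 0.5, 0.3) [  8.8628 375.5345] [-8.1477 92.9052]
(0.39, 0.0, 0) [253.9107 254.4894] [201.0995 237.6543]
(0.2, 0.3, 0) [149.2267 323.7084] [ 80.0741 210.3304]
jig top [(array([248. , 201.1]), 0.83)]
jig scene [(array([245.2, 200. ]), 0.92)]
    [0.5507 0.0126 0.0196] [np.float64(0.0054960667168390135), np.float64(0.0054960667168389606)]
stop_face top [(array([222. , 203.6]), 0.7), (array([262. , 190.4]), 0.32)]
stop_face scene [(array([221.1, 182.9]), 0.48)]
    [0.5367 0.0912 0.0395] [np.float64(0.0001707867994976193), np.float64(0.00017078679949772272)]
block_center top [(array([292.5, 180.6]), 0.85)]
block_center scene [(array([290.4, 209.8]), 0.66)]
    [ 0.6024 -0.1157  0.0476] [np.float64(0.0014744619936685223), np.float64(0.001474461993668497)]
block top [(array([286.2, 180.1]), 0.82)]
block scene [(array([291.6, 216. ]), 0.55)]
    [ 0.6173 -0.1048  0.0003] [np.float64(0.006097665926354832), np.float64(0.00609766592635475)]
driver_grip top [(array([265.1, 190.5]), 0.51)]
driver_grip scene [(array([260.3, 206.1]), 0.42)]

[... 1053 characters left out ...]
 0.014 ] [np.float64(0.003776094081713067), np.float64(0.003776094081713083)]
eye_loupe top [(array([188.9, 264.9]), 0.41)]
eye_loupe scene [(array([151.2, 200.6]), 0.72)]
    [0.3624 0.1886 0.0126] [np.float64(0.0006706671384264787), np.float64(0.0006706671384264001)]
pen top [(array([291.9, 270. ]), 0.76), (array([190.1, 263.5]), 0.39)]
pen scene [(array([211.4, 272.3]), 0.52)]
    [ 0.3415 -0.1084  0.008 ] [np.float64(0.0028800313349464615), np.float64(0.0028800313349465075)]
tape top [(array([242.9, 126.6]), 0.61)]
tape scene [(array([296.4, 164. ]), 0.7), (array([246.2, 201.2]), 0.43)]
    [0.7834 0.0283 0.0052] [np.float64(0.0019495983943533014), np.float64(0.0019495983943534896)]
1.45
```

```bash
python3 - <<'E'
from h import *
np.set_printoptions(precision=4,suppress=True)
print(R.from_quat(ctrl.get_obs()['eef_rot']).as_matrix())
im=cv2.imread('pics/top0.png'); c=im[145:245,180:330]; cv2.imwrite('pics/top0z.png',cv2.resize(c,None,fx=5,fy=5,interpolation=cv2.INTER_CUBIC)*1)
a=im[155:245,340:420];b=im[165:255,90:170]
cv2.imwrite('pics/trays0.png',cv2.resize(np.hstack([b,a]),None,fx=5,fy=5,interpolation=cv2.INTER_CUBIC))
E
```

```text
[[ 0.9548  0.      0.2972]
 [-0.2972  0.      0.9548]
 [ 0.     -1.      0.    ]]
```

View pics/top0z.png

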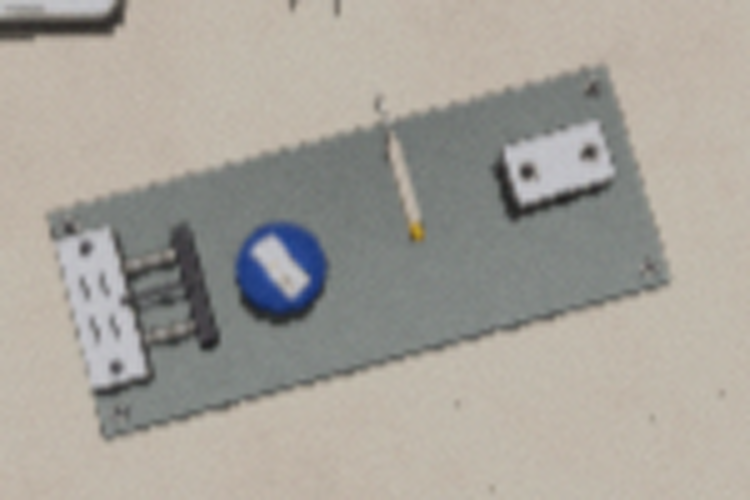

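View pics/trays0.png

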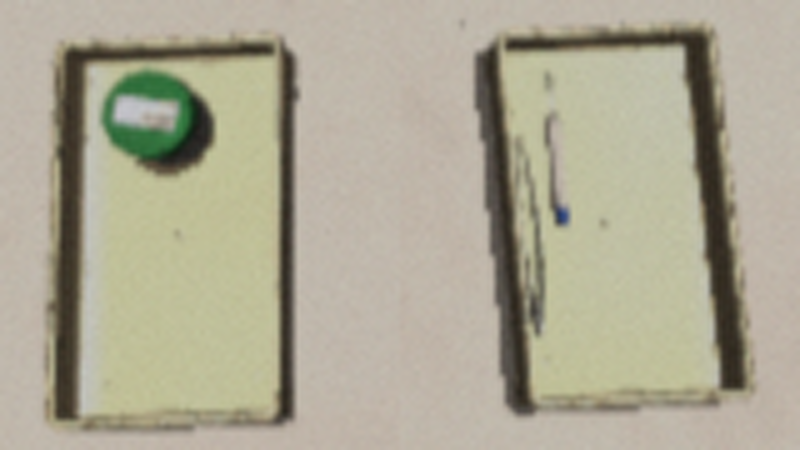

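```bash
python3 - <<'E'
from h import *
np.set_printoptions(precision=4,suppress=True)
off=lambda x,y,ox=180,oy=145:(x/5+ox,y/5+oy)
C=[onz('top',off(*p),.012) for p in [(52,215),(605,66),(669,283),(104,438)]]
C=np.array(C);print(C, np.linalg.norm(C-np.roll(C,-1,0),axis=1))
mid=C.mean(0); d=(C[0]+C[3]-C[1]-C[2]); yaw=np.arctan2(d[1],d[0]); ex=np.array([np.cos(yaw),np.sin(yaw),0]);ey=np.array([-ex[1],ex[0],0])
org=mid+.015*ex; print('jig',org,yaw,ex)
def J(p): p=np.array(p)-org; return p@ex,p@ey
print('pot lid',J(onz('top',off(281,269),.062)),onz('top',off(281,269),.062))
a=onz('top',off(389,132),.017);b=onz('top',off(418,237),.017);print('drv',a,b,J(a),J(b),np.linalg.norm(a-b), np.arctan2(*(a-b)[[1,0]]))
bl=[onz('top',off(*p),.052) for p in [(502,148),(598,123),(613,180),(518,208)]];m=np.mean(bl,0);print('blk',m,J(m),[J(x) for x in bl])
for nm,ps,ox,oy in [('pt',[(58,42),(286,38),(284,420),(50,424)],90,165),('tt',[(490,38),(712,28),(750,390),(525,408)],260,155)]:
    # tt crop starts at x=340 after 400 px => x/5+340-80
    T=np.array([onz('top',off(*p,ox,oy),.04) for p in ps]);print(nm,T,T.mean(0), np.linalg.norm(T-np.roll(T,-1,0),axis=1))
    d=T[0]+T[1]-T[2]-T[3];print(np.arctan2(d[1],d[0]))
E
```

```text
[[ 0.5887  0.1875  0.012 ]
 [ 0.6775 -0.1469  0.012 ]
 [ 0.5436 -0.1809  0.012 ]
 [ 0.4555  0.1551  0.012 ]] [0.346  0.1382 0.3474 0.1371]
jig [0.5625 0.0182 0.012 ] 1.8287393792376976 [-0.2551  0.9669  0.    ]
pot lid (np.float64(0.03378683155880563), np.float64(0.007017789763405103)) [0.5471 0.0491 0.062 ]
drv [ 0.6365 -0.0145  0.017 ] [ 0.5722 -0.0309  0.017 ] (np.float64(-0.05051360196365178), np.float64(-0.06316793665483347)) (np.float64(-0.049996586083858846), np.float64(0.0031314262299180864)) 0.06630137875145532 0.2501450076739084
blk [ 0.6082 -0.1117  0.052 ] (np.float64(-0.13730030339202726), np.float64(-0.011061535370318716)) [(np.float64(-0.10868084232028245), np.float64(-0.029174338786514934)), (np.float64(-0.16702018732003063), np.float64(-0.028665844540639154)), (np.float64(-0.165741102595307), np.float64(0.006182366008114062)), (np.float64(-0.1077590813324889), np.float64(0.007411675837765142))]
pt [[0.6296 0.4418 0.04  ]
 [0.6307 0.3097 0.04  ]
 [0.4096 0.3032 0.04  ]
 [0.4092 0.4343 0.04  ]] [0.5198 0.3722 0.04  ] [0.1321 0.2213 0.1312 0.2206]
0.03151968142692787
tt [[ 0.6553 -0.3125  0.04  ]
 [ 0.6602 -0.4461  0.04  ]
 [ 0.4449 -0.4516  0.04  ]
 [ 0.4363 -0.3201  0.04  ]] [ 0.5492 -0.3826  0.04  ] [0.1338 0.2154 0.1318 0.2191]
0.029931002989936284
```

Request:
{"fn": "servo_tool", "kwargs": {"motion": [[0.38,-0.54,0,0,0,31.6,-1],[0.38,-0.54,0,0,0,31.6,-1],[0.38,-0.54,0,0,0,31.6,-1],[0.38,-0.54,0,0,0,31.6,-1],[0.38,-0.54,0,0,0,31.6,-1],[0.38,-0.54,0,0,0,31.6,-1],[0.38,-0.54,0,0,0,31.6,-1],[0.38,-0.54,0,0,0,31.6,-1],[0.38,-0.54,0,0,0,31.6,-1],[0.38,-0.54,0,0,0,31.6,-1],[0.38,-0.54,0,0,0,31.6,-1],[0.38,-0.54,0,0,0,31.6,-1]]}}

```text
t: 2.45
tool_pos: [0.4369, 0.1016, 0.3042]
eef_rot: [-0.702, -0.088, 0.088, 0.702]
ft_force: [0.7, 1.0, 0.9]
gripper_width: 0.0854
```

Request:
{"fn": "servo_tool", "kwargs": {"motion": [[0.1,-0.14,0,0,0,0,-1],[0.1,-0.14,0,0,0,0,-1],[0.1,-0.14,0,0,0,0,-1],[0.1,-0.14,0,0,0,0,-1],[0.1,-0.14,0,0,0,0,-1],[0.1,-0.14,0,0,0,0,-1],[0.1,-0.14,0,0,0,0,-1]]}}

```text
t: 3.03
tool_pos: [0.5357, -0.0364, 0.3036]
eef_rot: [-0.701, -0.087, 0.088, 0.702]
ft_force: [-0.5, 0.2, -0.1]
gripper_width: 0.0857
```

```bash
python3 - <<'E'
from h import *
np.set_printoptions(precision=4,suppress=True)
o=ctrl.get_obs();M=R.from_quat(o['eef_rot']).as_matrix();print(o['tool_pos'],np.arctan2(M[1,0],M[0,0]),M[:,1],o['t'])
cv2.imwrite('pics/w1.png',ctrl.read_camera('wrist'))
import pickle
P=pose('wrist',o);pickle.dump(P,open('p1.pkl','wb'))
for l,z in [("block_center",.032),("driver_grip",.0165),("driver",.012),("pot_center",.033),("pot",.012),("stop_face",.03),("jig",0.)]:
    for f in (ctrl.landmark_of,):
        for r in f('wrist',l)[:2]: print(l,np.round(r['xy'],1),round(r['conf'],2),onz('wrist',r['xy'],z,P))
E
```

```text
[ 0.5357 -0.0364  0.3036] 0.2487412281338614 [-0.0014  0.0007 -1.    ] 3.0333
block_center [179.8 206.2] 0.8 [ 0.6109 -0.1108  0.032 ]
driver_grip [250.6 188.8] 0.72 [ 0.5715 -0.0288  0.0165]
driver_grip [319.5 195.3] 0.21 [0.5581 0.0599 0.0165]
pot_center [318.6 191.7] 0.75 [0.5493 0.0519 0.033 ]
pot_center [290.8 187.8] 0.61 [0.553  0.0168 0.033 ]
pot [183.4 202. ] 0.73 [ 0.6127 -0.1102  0.012 ]
pot [315.7 186.2] 0.66 [0.5488 0.0524 0.012 ]
stop_face [354.6 191.9] 0.64 [0.5387 0.0993 0.03  ]
jig [289.5 189.4] 0.96 [0.5649 0.0228 0.    ]
jig [ 26.8 121.7] 0.31 [ 0.5563 -0.3898  0.    ]
```

View pics/w1.png

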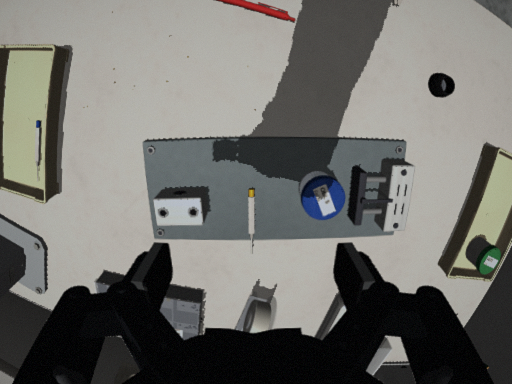

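```bash
python3 - <<'E'
from h import *
import pickle
np.set_printoptions(precision=4,suppress=True)
P=pickle.load(open('p1.pkl','rb'))
im=cv2.imread('pics/w1.png');cv2.imwrite('pics/w1z.png',cv2.resize(im[170:265,140:420],None,fx=2.8,fy=2.8,interpolation=cv2.INTER_CUBIC))
cv2.imwrite('pics/w1d.png',cv2.resize(im[175:265,205:295],None,fx=6,fy=6,interpolation=cv2.INTER_CUBIC))
E
```

```text
(no output)
```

View pics/w1z.png

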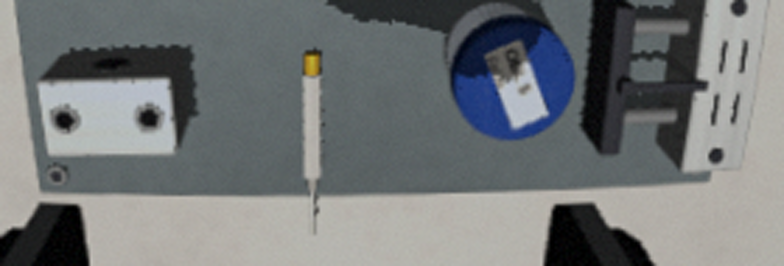

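View pics/w1d.png

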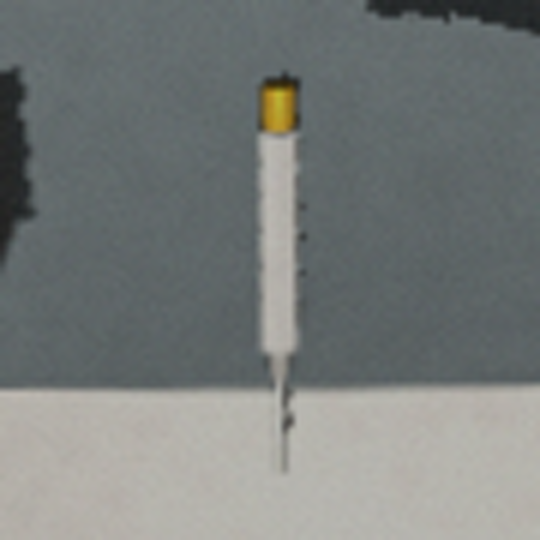

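```bash
python3 - <<'E'
from h import *
import pickle
np.set_printoptions(precision=4,suppress=True)
P=pickle.load(open('p1.pkl','rb'))
a=onz('wrist',(251.3,188.3),.0165,P);b=onz('wrist',(251.8,237.5),.0165,P);t=onz('wrist',(252,253.3),.016,P)
print('drv wrist',a,b,t,np.linalg.norm(a-b),np.linalg.norm(t-a),(a+b)/2,np.arctan2(*(b-a)[[1,0]]))
# cap seen in both views
cap_t=(180+418/5,145+237/5); print('cap tri',tri([ray('top',cap_t),ray('wrist',(251.3,188.3),P)]))
# bed corners in wrist
def cz(x,y):return (140+x/2.8,170+y/2.8)
C=[onz('wrist',p,.012,P) for p in [(143.5,139.5),(407,140),cz(710,180),cz(42,192)]]
C=np.array(C);print(C,np.linalg.norm(C-np.roll(C,-1,0),axis=1))
# pot lid centre : wrist and top
pl=cz(513,76); print('pot',pl,tri([ray('wrist',pl,P),ray('top',(180+281/5,145+269/5))]),onz('wrist',pl,.062,P))
bl=[cz(*p) for p in [(40,84),(172,80),(176,154),(48,156)]]
B=np.array([onz('wrist',p,.052,P) for p in bl]);print('blk',B.mean(0),B)
d=B[1]+B[2]-B[0]-B[3];print(np.arctan2(d[1],d[0]))
tb=np.mean([(180+x/5,145+y/5) for x,y in [(502,148),(598,123),(613,180),(518,208)]],0)
print(tri([ray('wrist',np.mean(bl,0),P),ray('top',tb)]))
# trays: pot tray corners etc
for nm,z in [('pen',0.005),('eye_loupe',.0)]:pass
print('stop pad top', [onz('wrist',cz(*p),.046,P) for p in [(632,8),(620,153)]])
E
```

```text
drv wrist [ 0.5706 -0.0281  0.0165] [ 0.6382 -0.0104  0.0165] [ 0.6625 -0.0039  0.016 ] 0.06984211425717184 0.0950218713379877 [ 0.6044 -0.0192  0.0165] 0.2570830938999122
cap tri (array([ 0.5709, -0.0296,  0.0189]), [np.float64(0.001631193578370538), np.float64(0.0016311935783705428)])
[[ 0.5423 -0.1777  0.012 ]
 [ 0.4544  0.1581  0.012 ]
 [ 0.5897  0.1937  0.012 ]
 [ 0.6788 -0.1422  0.012 ]] [0.3471 0.1399 0.3475 0.141 ]
pot (323.2142857142857, 197.14285714285714) (array([0.5463, 0.0492, 0.0639]), [np.float64(0.0005694955583067793), np.float64(0.0005694955583068476)]) [0.5463 0.0501 0.062 ]
blk [ 0.6105 -0.108   0.052 ] [[ 0.6022 -0.1399  0.052 ]
 [ 0.5858 -0.084   0.052 ]
 [ 0.6187 -0.076   0.052 ]
 [ 0.6353 -0.1319  0.052 ]]
1.857290621774252
(array([ 0.6076, -0.109 ,  0.0563]), [np.float64(0.002260870167422196), np.float64(0.0022608701674222548)])
stop pad top [array([0.5086, 0.0977, 0.046 ]), array([0.574 , 0.1175, 0.046 ])]
```

Request:
{"fn": "servo_tool", "kwargs": {"motion": [[0.068,0.017,-0.04,0,0,0.3,0.2],[0.068,0.017,-0.08,0,0,0.3,0.2],[0.068,0.017,-0.12,0,0,0.3,0.2],[0.068,0.017,-0.16,0,0,0.3,0.2],[0.068,0.017,-0.19,0,0,0.3,0.2],[0.068,0.017,-0.19,0,0,0.3,0.2],[0.068,0.017,-0.19,0,0,0.3,0.2],[0.068,0.017,-0.19,0,0,0.3,0.2]]}}

```text
t: 4.1
tool_pos: [0.6044, -0.0193, 0.1149]
eef_rot: [0.701, 0.09, -0.09, -0.701]
ft_force: [-0.0, -0.6, 0.1]
gripper_width: 0.0339
```

```bash
python3 - <<'E'
from h import *
import pickle
np.set_printoptions(precision=4,suppress=True)
o=ctrl.get_obs();print(o['tool_pos'],o['gripper_width'],o['ft_force'])
im=ctrl.read_camera('wrist');cv2.imwrite('pics/w2.png',im);P=pose('wrist',o)
print(proj('wrist',(.604,-.0195,.0165),P),proj('wrist',(.5709,-.029,.0175),P), proj('wrist',o['tool_pos']-[0,0,.073],P),proj('wrist',o['tool_pos']-[0,0,.098],P))
E
```

```text
[ 0.6044 -0.0193  0.1149] 0.033923026052913335 [-0.0148 -0.627   0.1401]
[251.2343 226.68  ] [249.7174 173.9589] [251.2771 247.3975] [251.4362 227.6793]
```

View pics/w2.png

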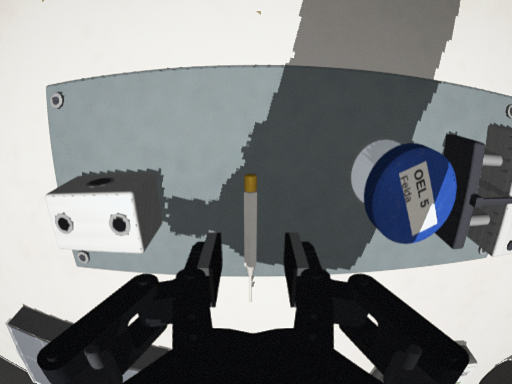

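Request:
{"fn": "servo_tool", "kwargs": {"motion": [[0,0,-0.015,0,0,0,0.2],[0,0,-0.027,0,0,0,0.2],[0,0,-0.027,0,0,0,1],[0,0,-0.027,0,0,0,1],[0,0,-0.027,0,0,0,1],[0,0,-0.027,0,0,0,1],[0,0,-0.027,0,0,0,1],[0,0,-0.027,0,0,0,1]]}}

```text
t: 4.82
tool_pos: [0.6056, -0.0195, 0.0894]
eef_rot: [0.702, 0.091, -0.088, -0.701]
ft_force: [-0.8, -0.0, 6.9]
gripper_width: 0.0038
```

```bash
python3 - <<'E'
from h import *
o=ctrl.get_obs();print(o['tool_pos'],o['gripper_width'],o['ft_force'])
im=ctrl.read_camera('wrist');cv2.imwrite('pics/w3.png',cv2.resize(im[150:350,150:350],None,fx=3,fy=3))
print(ctrl.get_obs()['gripper_width'])
E
```

```text
[ 0.60561103 -0.01949266  0.08938473] 0.0037874992079115917 [-7.64129159e-01 -2.37756925e-03  6.94961148e+00]
0.0032811832179142977
```

View pics/w3.png

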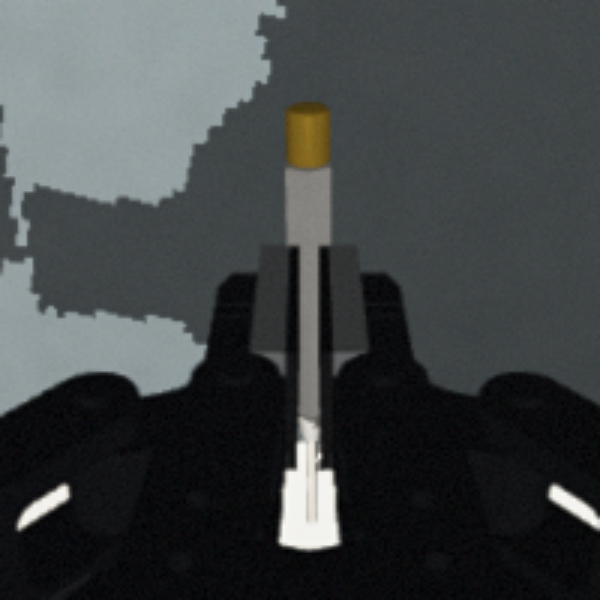

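Request:
{"fn": "servo_tool", "kwargs": {"motion": [[0,0,0,0,0,0,0.5],[0,0,0,0,0,0,0.5],[0,0,0,0,0,0,0.5],[0,0,-0.0025,0,0,0,0.5],[0,0,-0.0025,0,0,0,0.5],[0,0,-0.0025,0,0,0,0.5]]}}

```text
t: 5.37
tool_pos: [0.6045, -0.0194, 0.0848]
eef_rot: [0.701, 0.09, -0.09, -0.701]
ft_force: [-0.2, -0.4, 4.2]
gripper_width: 0.0213
```

Request:
{"fn": "servo_tool", "kwargs": {"motion": [[0,0,0,0,0,0,1],[0,0,0,0,0,0,1],[0,0,0,0,0,0,1],[0,0,0,0,0,0,1],[0,0,0,0,0,0,1]]}}

```text
t: 5.78
tool_pos: [0.6047, -0.0194, 0.0851]
eef_rot: [0.701, 0.09, -0.089, -0.701]
ft_force: [-0.9, -0.2, 5.9]
gripper_width: 0.0055
```

```bash
python3 - <<'E'
from h import *
o=ctrl.get_obs();print(o['tool_pos'],o['gripper_width'],o['ft_force'])
im=ctrl.read_camera('wrist');cv2.imwrite('pics/w4.png',cv2.resize(im[150:350,150:350],None,fx=3,fy=3))
E
```

```text
[ 0.60474075 -0.0193575   0.08510746] 0.005472770082435621 [-0.93187247 -0.17415738  5.93349217]
```

View pics/w4.png

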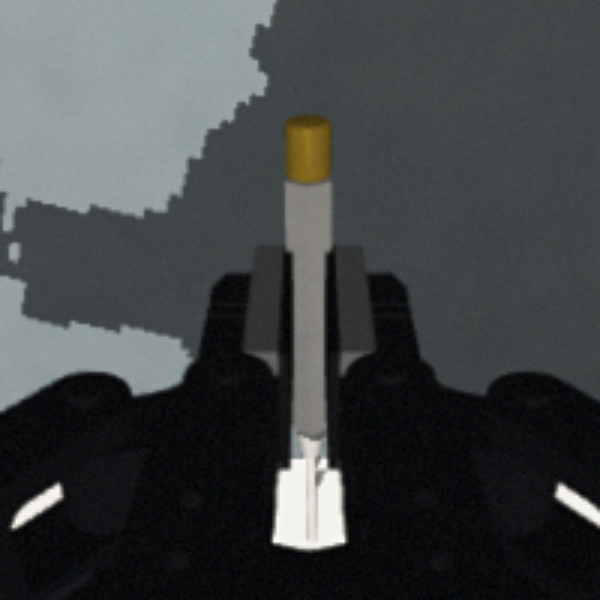

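Request:
{"fn": "servo_tool", "kwargs": {"motion": [[0,0,0,0,0,0,1],[0,0,0.005,0,0,0,1],[0,0,0.012,0,0,0,1],[0,0,0.025,0,0,0,1],[0,0,0.05,0,0,0,1],[0,0,0.08,0,0,0,1],[0,0,0.08,0,0,0,1]]}}

```text
t: 6.42
tool_pos: [0.6072, -0.0195, 0.1702]
eef_rot: [0.702, 0.093, -0.087, -0.701]
ft_force: [1.4, -0.5, 0.1]
gripper_width: 0.0054
```

```bash
python3 - <<'E'
from h import *
o=ctrl.get_obs();print(o['tool_pos'],o['gripper_width'],o['ft_force'])
im=ctrl.read_camera('wrist');cv2.imwrite('pics/w5.png',im)
E
```

```text
[ 0.60716211 -0.01952696  0.17018648] 0.005358044969762521 [ 1.35399732 -0.48330797  0.09050306]
```

View pics/w5.png

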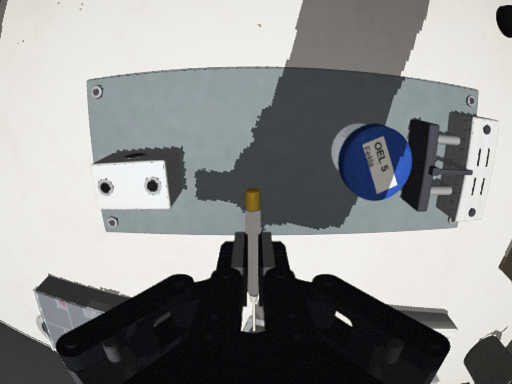

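Request:
{"fn": "servo_tool", "kwargs": {"motion": [[-0.06,-0.38,0.01,0,0,-12.6,1],[-0.06,-0.38,0.01,0,0,-12.6,1],[-0.06,-0.38,0.01,0,0,-12.6,1],[-0.06,-0.38,0.01,0,0,-12.6,1],[-0.06,-0.38,0.01,0,0,-12.6,1],[-0.06,-0.38,0.01,0,0,-12.6,1],[-0.06,-0.38,0.01,0,0,-12.6,1],[-0.06,-0.38,0.01,0,0,-12.6,1],[-0.06,-0.38,0.01,0,0,-12.6,1],[-0.06,-0.38,0.01,0,0,-12.6,1],[-0.06,-0.38,0.01,0,0,-12.6,1],[-0.06,-0.38,0.01,0,0,-12.6,1]]}}

```text
t: 7.47
tool_pos: [0.5433, -0.3994, 0.1732]
eef_rot: [-0.706, -0.011, 0.012, 0.708]
ft_force: [0.2, 0.0, -0.6]
gripper_width: 0.0055
```

```bash
python3 - <<'E'
from h import *
np.set_printoptions(precision=4,suppress=True)
o=ctrl.get_obs();print(o['tool_pos'],o['gripper_width'],o['ft_force']);M=R.from_quat(o['eef_rot']).as_matrix();print(np.arctan2(M[1,0],M[0,0]))
im=ctrl.read_camera('wrist');P=pose('wrist',o);import pickle;pickle.dump(P,open('p6.pkl','wb'))
for p in [(0.655,-.3125),(.66,-.446),(.445,-.4516),(.436,-.32)]: cv2.circle(im,tuple(int(v) for v in proj('wrist',(*p,.04),P)),3,(0,0,255),1)
cv2.imwrite('pics/w6.png',im)
r=ctrl.landmark_of('wrist','tool_tray');print(r,[onz('wrist',x['xy'],0.,P) for x in r[:1]])
E
```

```text
[ 0.5433 -0.3994  0.1732] 0.005465125670385121 [ 0.2213  0.0404 -0.637 ]
0.03357647003964785
[{'xy': [270.3, 200.4], 'conf': 0.88}] [array([ 0.5523, -0.3827,  0.    ])]
```

View pics/w6.png

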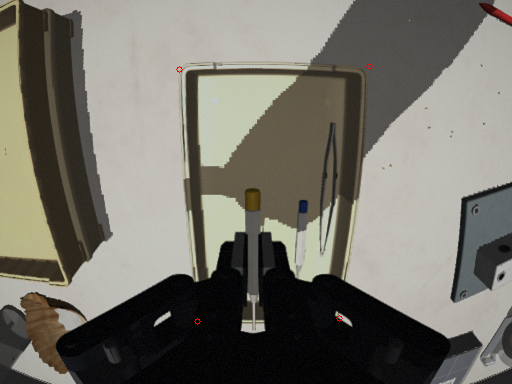

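Request:
{"fn": "servo_tool", "kwargs": {"motion": [[0.003,-0.005,-0.03,0,0,0,1],[0.003,-0.005,-0.06,0,0,0,1],[0.003,-0.005,-0.08,0,0,0,1],[0.003,-0.005,-0.091,0,0,0,1],[0.003,-0.005,-0.091,0,0,0,1],[0.003,-0.005,-0.091,0,0,0,1],[0.003,-0.005,-0.091,0,0,0,0.6],[0.003,-0.005,-0.091,0,0,0,0.6],[0.003,-0.005,-0.091,0,0,0,0.6],[0.003,-0.005,-0.091,0,0,0,0.6]]}}

```text
t: 8.4
tool_pos: [0.5474, -0.4044, 0.084]
eef_rot: [0.707, 0.013, -0.012, -0.707]
ft_force: [0.3, -0.8, 0.8]
gripper_width: 0.017
```

Request:
{"fn": "servo_tool", "kwargs": {"motion": [[0,0,0.01,0,0,0,0.6],[0,0,0.04,0,0,0,0.6],[0,0,0.08,0,0,0,0],[0,0,0.12,0,0,0,-1],[0,0,0.12,0,0,0,-1]]}}

```text
t: 8.82
tool_pos: [0.5506, -0.4071, 0.2139]
eef_rot: [0.71, 0.017, -0.008, -0.704]
ft_force: [1.1, -1.0, 1.0]
gripper_width: 0.0525
```

```bash
python3 - <<'E'
from h import *
o=ctrl.get_obs();print(o['t'],o['tool_pos'],o['gripper_width'],o['ft_force'])
im=ctrl.read_camera('wrist');cv2.imwrite('pics/w7.png',im)
E
```

```text
8.8167 [ 0.55057108 -0.40713527  0.21388571] 0.05251316235286186 [ 1.09573428 -0.98688273  1.00132714]
```

View pics/w7.png

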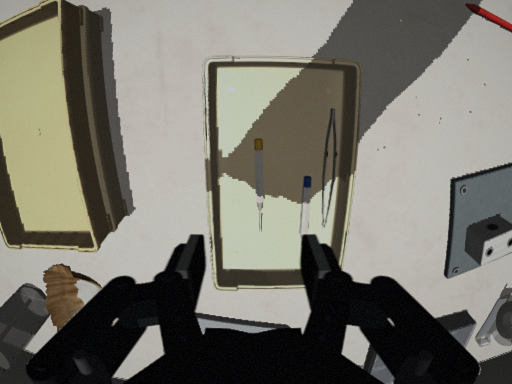

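Request:
{"fn": "servo_tool", "kwargs": {"motion": [[0,0.456,0,0,0,-77,-1],[0,0.456,0,0,0,-77,-1],[0,0.456,0,0,0,-77,-1],[0,0.456,0,0,0,-77,-1],[0,0.456,0,0,0,-77,-1],[0,0.456,0,0,0,-77,-1],[0,0.456,0,0,0,-77,-1],[0,0.456,0,0,0,-77,-1],[0,0.456,0,0,0,-77,-1],[0,0.456,0,0,0,-77,-1],[0,0.456,0,0,0,-77,-1],[0,0.456,0,0,0,-77,-1]]}}

```text
t: 9.87
tool_pos: [0.5463, 0.0552, 0.2032]
eef_rot: [-0.56, 0.431, -0.43, 0.561]
ft_force: [0.4, -0.1, 0.1]
gripper_width: 0.0854
```

```bash
python3 - <<'E'
from h import *
np.set_printoptions(precision=4,suppress=True)
o=ctrl.get_obs();print(o['t'],o['tool_pos'],o['joint_positions']);M=R.from_quat(o['eef_rot']).as_matrix();print(np.arctan2(M[1,0],M[0,0]),M[:,1])
im=ctrl.read_camera('wrist');cv2.imwrite('pics/w8.png',im);P=pose('wrist',o)
import pickle;pickle.dump(P,open('p8.pkl','wb'))
print(proj('wrist',(.5466,.0493,.062),P))
r=ctrl.landmark_of('wrist','pot_center');print(r,[onz('wrist',x['xy'],0.033,P) for x in r[:1]])
E
```

```text
9.8667 [0.5463 0.0552 0.2032] [ 0.1     0.3623 -0.263   0.9462  0.0016  1.4101]
-1.3101626257082053 [-0.0009  0.0015 -1.    ]
[252.0779 210.2415]
[{'xy': [257.3, 195.7], 'conf': 0.96}] [array([0.5505, 0.0519, 0.033 ])]
```

View pics/w8.png

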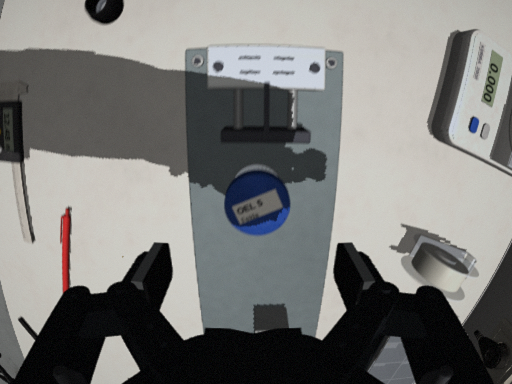

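```bash
python3 - <<'E'
from h import *
import pickle
np.set_printoptions(precision=4,suppress=True)
P=pickle.load(open('p8.pkl','rb'));im=cv2.imread('pics/w8.png')
hsv=cv2.cvtColor(im,cv2.COLOR_BGR2HSV);m=cv2.inRange(hsv,(105,120,40),(130,255,255));m[:150]=0;m[250:]=0;m[:,:200]=0;m[:,310:]=0
c=max(cv2.findContours(m,0,2)[0],key=cv2.contourArea);e=cv2.fitEllipse(cv2.convexHull(c));print(e,cv2.boundingRect(c))
print(onz('wrist',e[0],.058,P),onz('wrist',e[0],.062,P))
P1=pickle.load(open('p1.pkl','rb'));print(tri([ray('wrist',e[0],P),ray('top',(180+281/5,145+269/5)),ray('wrist',(323.2,197.1),P1)]))
# jig from this view
for n,p in [('boltL',(198,61)),('boltR',(331,62)),('padL',(222,135)),('padR',(309,135))]: print(n,onz('wrist',p,.014 if 'bolt' in n else .046,P))
E
```

```text
((256.794677734375, 202.7335205078125), (64.08067321777344, 65.08368682861328), 105.23662567138672) (225, 171, 65, 64)
[0.5489 0.0547 0.058 ] [0.5485 0.0562 0.062 ]
(array([0.549 , 0.0517, 0.0526]), [np.float64(0.0011293308683034307), np.float64(0.002342379522509269), np.float64(0.001440874543454541)])
boltL [0.4714 0.1505 0.014 ]
boltR [0.5825 0.1806 0.014 ]
padL [0.5099 0.0971 0.046 ]
padR [0.5748 0.1148 0.046 ]
```

Request:
{"fn": "servo_tool", "kwargs": {"motion": [[0,0,-0.035,0,0,0,-1],[0,0,-0.065,0,0,0,-1],[0,0,-0.065,0,0,0,-1],[0,0,-0.065,0,0,0,-1]]}}

```text
t: 10.3
tool_pos: [0.5452, 0.0505, 0.137]
eef_rot: [0.562, -0.432, 0.429, -0.559]
ft_force: [-0.0, -1.3, 0.2]
gripper_width: 0.0856
```

```bash
python3 - <<'E'
from h import *
np.set_printoptions(precision=4,suppress=True)
o=ctrl.get_obs();print(o['t'],o['tool_pos'])
im=ctrl.read_camera('wrist');cv2.imwrite('pics/w9.png',im);P=pose('wrist',o)
hsv=cv2.cvtColor(im,cv2.COLOR_BGR2HSV);m=cv2.inRange(hsv,(105,120,40),(130,255,255));m[:100]=0;m[280:]=0;m[:,:180]=0;m[:,330:]=0
c=max(cv2.findContours(m,0,2)[0],key=cv2.contourArea);e=cv2.fitEllipse(cv2.convexHull(c));print(e,cv2.boundingRect(c))
print(onz('wrist',e[0],.062,P))
E
```

```text
10.3 [0.5452 0.0505 0.137 ]
((262.7638244628906, 237.04617309570312), (86.18933868408203, 89.95674896240234), 86.86331176757812) (219, 194, 89, 86)
[0.5481 0.0569 0.062 ]
```

View pics/w9.png

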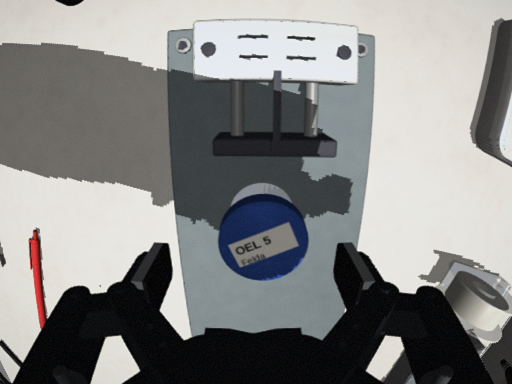

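Request:
{"fn": "servo_tool", "kwargs": {"motion": [[0.0035,0.004,-0.01,0,0,0,-1],[0.0035,0.004,-0.03,0,0,0,-1],[0.0035,0.004,-0.046,0,0,0,-1],[0.0035,0.004,-0.046,0,0,0,-1],[0.0035,0.004,-0.046,0,0,0,0.5],[0.0035,0.004,-0.046,0,0,0,0.5],[0.0035,0.004,-0.046,0,0,0,0.5],[0.0035,0.004,-0.046,0,0,0,0.5],[0.0035,0.004,-0.046,0,0,0,0.5],[0.0035,0.004,-0.046,0,0,0,0.5]]}}

```text
t: 11.18
tool_pos: [0.5521, 0.0557, 0.0942]
eef_rot: [-0.56, 0.429, -0.431, 0.562]
ft_force: [0.7, -0.2, 5.3]
gripper_width: 0.0464
```

Request:
{"fn": "servo_tool", "kwargs": {"motion": [[0,0,0,0,0,0,0.7],[0,0,0.005,0,0,0,0.7],[0,0,0.015,0,0,0,0.7],[0,0,0.04,0,0,0,0.7],[0,0,0.08,0,0,0,0.7],[0,0,0.09,0,0,0,0.7]]}}

```text
t: 11.68
tool_pos: [0.553, 0.0558, 0.1881]
eef_rot: [-0.559, 0.428, -0.432, 0.563]
ft_force: [1.2, 0.8, 0.4]
gripper_width: 0.0466
```

```bash
python3 - <<'E'
from h import *
np.set_printoptions(precision=4,suppress=True)
o=ctrl.get_obs();print(o['t'],o['tool_pos'],o['gripper_width'],o['ft_force'])
im=ctrl.read_camera('wrist');cv2.imwrite('pics/w10.png',im)
E
```

```text
11.6833 [0.553  0.0558 0.1881] 0.046617864902790816 [1.1506 0.7531 0.3839]
```

View pics/w10.png

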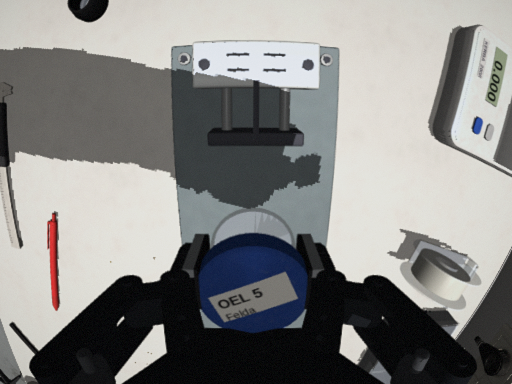

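Request:
{"fn": "servo_tool", "kwargs": {"motion": [[-0.073,0.315,0,0,0,-13,0.7],[-0.073,0.315,0,0,0,-13,0.7],[-0.073,0.315,0,0,0,-13,0.7],[-0.073,0.315,0,0,0,-13,0.7],[-0.073,0.315,0,0,0,-13,0.7],[-0.073,0.315,0,0,0,-13,0.7],[-0.073,0.315,0,0,0,-13,0.7],[-0.073,0.315,0,0,0,-13,0.7],[-0.073,0.315,0,0,0,-13,0.7],[-0.073,0.315,0,0,0,-13,0.7],[-0.073,0.315,0,0,0,-13,0.7]]}}

```text
t: 12.65
tool_pos: [0.477, 0.37, 0.1818]
eef_rot: [0.51, -0.491, 0.491, -0.508]
ft_force: [-0.0, -0.1, -0.3]
gripper_width: 0.0467
```

```bash
python3 - <<'E'
from h import *
np.set_printoptions(precision=4,suppress=True)
o=ctrl.get_obs();print(o['t'],o['tool_pos'],o['gripper_width'],o['ft_force'])
P=pose('wrist',o);im=ctrl.read_camera('wrist')
for p in [(0.6296,.4418),(.6307,.3097),(.4096,.3032),(.4092,.4343)]: cv2.circle(im,tuple(int(v) for v in proj('wrist',(*p,.04),P)),3,(0,0,255),1)
cv2.imwrite('pics/w11.png',im)
r=ctrl.landmark_of('wrist','pot_tray');print(r,[onz('wrist',x['xy'],0.,P) for x in r[:1]])
E
```

```text
12.65 [0.477  0.37   0.1818] 0.04666748230068421 [-0.0369 -0.1036 -0.2584]
[{'xy': [303.5, 178.4], 'conf': 0.61}] [array([0.521 , 0.3788, 0.    ])]
```

View pics/w11.png

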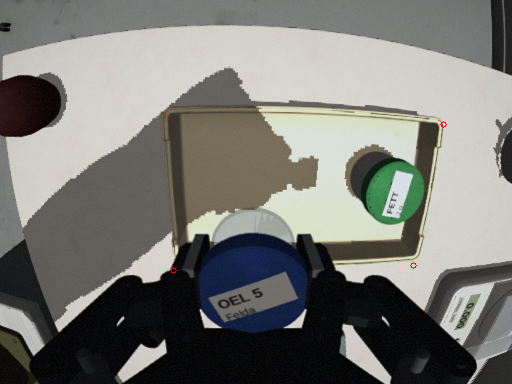

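Request:
{"fn": "servo_tool", "kwargs": {"motion": [[0.002,0.002,-0.03,0,0,0,0.7],[0.002,0.002,-0.06,0,0,0,0.7],[0.002,0.002,-0.082,0,0,0,0.7],[0.002,0.002,-0.09,0,0,0,0.7],[0.002,0.002,-0.091,0,0,0,0.7],[0.002,0.002,-0.091,0,0,0,0.7],[0.002,0.002,-0.091,0,0,0,0.7]]}}

```text
t: 13.33
tool_pos: [0.4805, 0.3722, 0.0923]
eef_rot: [-0.508, 0.491, -0.492, 0.509]
ft_force: [-0.1, 0.3, -0.6]
gripper_width: 0.0467
```

Request:
{"fn": "servo_tool", "kwargs": {"motion": [[0,0,-0.002,0,0,0,0.7],[0,0,-0.002,0,0,0,0.7],[0,0,-0.002,0,0,0,-0.5],[0,0,-0.002,0,0,0,-0.5],[0,0,-0.002,0,0,0,-0.5],[0,0,-0.002,0,0,0,-0.5],[0,0,0.02,0,0,0,-0.5],[0,0,0.06,0,0,0,-0.5],[0,0,0.1,0,0,0,-0.5],[0,0,0.12,0,0,0,-0.5]]}}

```text
t: 14.17
tool_pos: [0.4809, 0.3737, 0.2161]
eef_rot: [-0.507, 0.491, -0.491, 0.511]
ft_force: [0.6, 1.2, 0.3]
gripper_width: 0.0643
```

```bash
python3 - <<'E'
from h import *
np.set_printoptions(precision=4,suppress=True)
o=ctrl.get_obs();print(o['t'],o['tool_pos'],o['gripper_width'],o['ft_force'])
P=pose('wrist',o);im=ctrl.read_camera('wrist')
cv2.imwrite('pics/w12.png',im)
E
```

```text
14.1667 [0.4809 0.3737 0.2161] 0.06425333336240079 [0.6459 1.1655 0.2932]
```

View pics/w12.png

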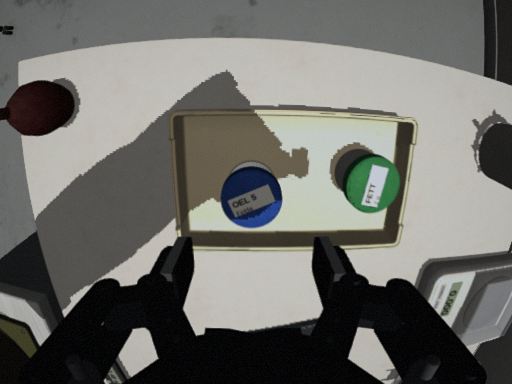

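Request:
{"fn": "servo_tool", "kwargs": {"motion": [[0.128,-0.484,0,0,0,12.8,-1],[0.128,-0.484,0,0,0,12.8,-1],[0.128,-0.484,0,0,0,12.8,-1],[0.128,-0.484,0,0,0,12.8,-1],[0.128,-0.484,0,0,0,12.8,-1],[0.128,-0.484,0,0,0,12.8,-1],[0.128,-0.484,0,0,0,12.8,-1],[0.128,-0.484,0,0,0,12.8,-1],[0.128,-0.484,0,0,0,12.8,-1],[0.128,-0.484,0,0,0,12.8,-1],[0.128,-0.484,0,0,0,12.8,-1],[0.128,-0.484,0,0,0,12.8,-1]]}}

```text
t: 15.22
tool_pos: [0.6071, -0.1114, 0.2112]
eef_rot: [-0.56, 0.431, -0.431, 0.56]
ft_force: [0.8, 1.0, -0.2]
gripper_width: 0.0852
```

```bash
cat > look.py <<'E'
from h import *
import sys,pickle
np.set_printoptions(precision=4,suppress=True)
o=ctrl.get_obs();M=R.from_quat(o['eef_rot']).as_matrix();print(o['t'],o['tool_pos'],'yaw',np.arctan2(M[1,0],M[0,0]),'y',M[:,1],o['gripper_width'],o['ft_force'])
P=pose('wrist',o);im=ctrl.read_camera('wrist');pickle.dump(P,open(sys.argv[1]+'.pkl','wb'))
cv2.imwrite('pics/%s.png'%sys.argv[1],im)
E
python3 look.py w13
```

```text
15.2167 [ 0.6071 -0.1114  0.2112] yaw -1.312369658286256 y [-0.0001  0.0001 -1.    ] 0.08521127671472943 [ 0.8366  0.9948 -0.2384]
```

View pics/w13.png

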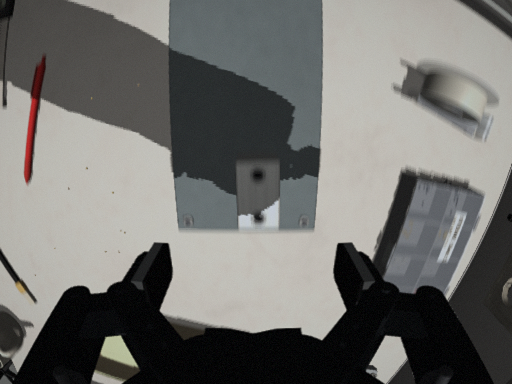

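```bash
python3 look.py w14; python3 - <<'E'
from h import *
import pickle
np.set_printoptions(precision=4,suppress=True)
P=pickle.load(open('w14.pkl','rb'))
im=cv2.imread('pics/w14.png');cv2.imwrite('pics/w14z.png',cv2.resize(im[130:250,160:340],None,fx=4,fy=4,interpolation=cv2.INTER_CUBIC))
E
```

```text
15.2667 [ 0.6095 -0.1191  0.2112] yaw -1.3192608547982965 y [ 0.0032 -0.0071 -1.    ] 0.08514512346806698 [ 3.2213 -5.0367  0.2416]
```

View pics/w14z.png

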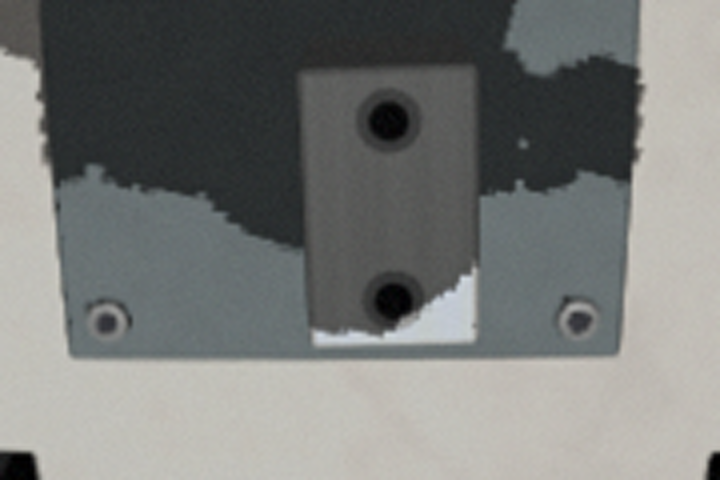

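```bash
python3 - <<'E'
from h import *
import pickle
np.set_printoptions(precision=4,suppress=True)
P=pickle.load(open('w14.pkl','rb'))
z=lambda x,y:(160+x/4,130+y/4)
B=np.array([onz('wrist',z(*p),.052,P) for p in [(302,70),(476,65),(477,342),(314,345)]]);print(B,B.mean(0),np.linalg.norm(B-np.roll(B,-1,0),axis=1))
d=B[0]+B[1]-B[2]-B[3];print(np.arctan2(d[1],d[0]))
H=np.array([onz('wrist',z(*p),.052,P) for p in [(389,121),(394,300)]]);d=H[0]-H[1];print('holes',H.mean(0),np.arctan2(d[1],d[0]))
e=np.array([onz('wrist',z(*p),.012,P) for p in [(72,355),(617,355)]]);print('rear mid',e.mean(0),np.linalg.norm(e[0]-e[1]))
ex=np.array([np.cos(1.828),np.sin(1.828),0]);print('org from rear',e.mean(0)+.19*ex)
E
```

```text
[[ 0.5865 -0.0856  0.052 ]
 [ 0.6192 -0.0761  0.052 ]
 [ 0.6356 -0.1326  0.052 ]
 [ 0.6025 -0.1418  0.052 ]] [ 0.611 -0.109  0.052] [0.034  0.0588 0.0343 0.0584]
1.850790949628178
holes [ 0.6109 -0.1095  0.052 ] 1.8547139778619928
rear mid [ 0.6128 -0.1609  0.012 ] 0.13752073012884636
org from rear [0.5644 0.0228 0.012 ]
```

Request:
{"fn": "servo_tool", "kwargs": {"motion": [[0,0,-0.035,0,0,0,-1],[0,0,-0.065,0,0,0,-1],[0,0,-0.065,0,0,0,-1],[0,0,-0.065,0,0,0,-1],[0,0,-0.065,0,0,0,-1]]}}

```text
t: 15.73
tool_pos: [0.6075, -0.1089, 0.1475]
eef_rot: [-0.56, 0.431, -0.431, 0.561]
ft_force: [0.2, 0.2, 0.5]
gripper_width: 0.0855
```

Request:
{"fn": "servo_tool", "kwargs": {"motion": [[0.0035,0,-0.02,0,0,1.3,-1],[0.0035,0,-0.045,0,0,1.3,-1],[0.0035,0,-0.0595,0,0,1.3,-1],[0.0035,0,-0.0595,0,0,1.3,-1],[0.0035,0,-0.0595,0,0,1.3,0.2],[0.0035,0,-0.0595,0,0,1.3,1],[0.0035,0,-0.0595,0,0,1.3,1],[0.0035,0,-0.0595,0,0,1.3,1],[0.0035,0,-0.0595,0,0,1.3,1],[0.0035,0,-0.0595,0,0,1.3,1],[0.0035,0,-0.0595,0,0,1.3,1]]}}

```text
t: 16.65
tool_pos: [0.6118, -0.1096, 0.0888]
eef_rot: [-0.565, 0.424, -0.426, 0.566]
ft_force: [-0.5, 0.9, 5.2]
gripper_width: 0.0356
```

```bash
python3 look.py w15
```

```text
16.65 [ 0.6118 -0.1096  0.0888] yaw -1.2896456440941815 y [ 0.0032 -0.0005 -1.    ] 0.035610131966291335 [-0.5116  0.8696  5.1933]
```

View pics/w15.png

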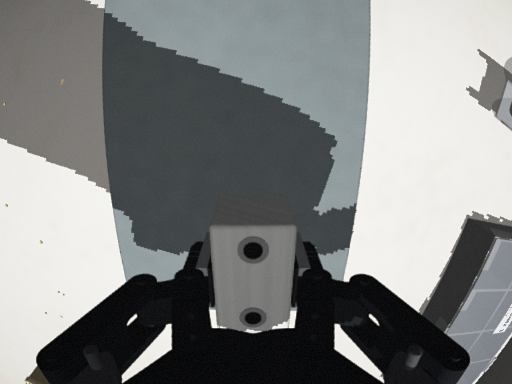

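Request:
{"fn": "servo_tool", "kwargs": {"motion": [[-0.006,0,0.001,0,0,-0.7,1],[-0.0135,0.003,0.001,0,0,-1.4,1],[-0.018,0.018,0.001,0,0,-1.4,1],[-0.022,0.033,0.001,0,0,-1.4,1],[-0.026,0.048,0.001,0,0,-1.4,1],[-0.03,0.063,0.001,0,0,-1.4,1],[-0.034,0.078,0.001,0,0,-1.4,1],[-0.038,0.094,0.001,0,0,-1.4,1],[-0.0425,0.111,0.001,0,0,-1.4,1],[-0.047,0.128,0.001,0,0,-1.4,1],[-0.051,0.144,0.001,0,0,-1.4,1],[-0.051,0.144,0.001,0,0,-1.4,1]]}}

```text
t: 17.7
tool_pos: [0.5586, 0.0384, 0.0888]
eef_rot: [-0.56, 0.431, -0.43, 0.561]
ft_force: [-0.7, 3.3, 8.3]
gripper_width: 0.0351
```

```bash
python3 look.py w16; python3 - <<'E'
from h import *
cv2.imwrite('pics/t16.png',cv2.resize(ctrl.read_camera('top')[145:245,180:330],None,fx=5,fy=5,interpolation=cv2.INTER_CUBIC))
E
```

```text
17.7 [0.5586 0.0384 0.0888] yaw -1.31037332688682 y [ 0.0004  0.0025 -1.    ] 0.035125200965261345 [-0.6867  3.3203  8.2898]
```

View pics/w16.png

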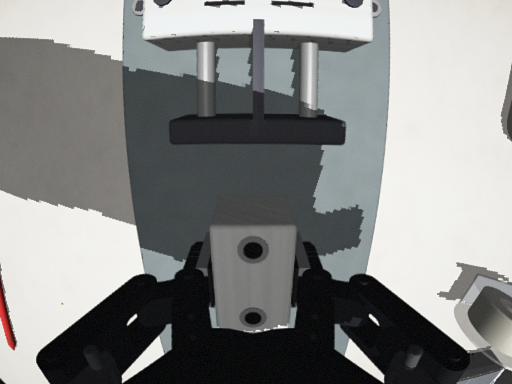

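View pics/t16.png

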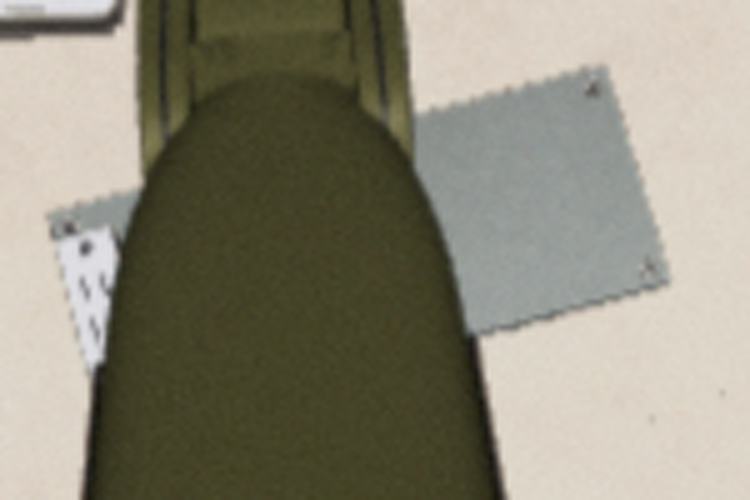

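Request:
{"fn": "servo_tool", "kwargs": {"motion": [[0.0008,0.0065,0.0015,0,0,0,1],[-0.001,0.013,0.0015,0,0,0,1],[-0.0025,0.019,0.0015,0,0,0,1],[-0.004,0.0245,0.0015,0,0,0,1],[-0.0055,0.029,0.0015,0,0,0,1],[-0.0065,0.032,0.0015,0,0,0,1],[-0.0075,0.035,0.0015,0,0,0,1],[-0.008,0.037,0.0015,0,0,0,1],[-0.008,0.037,0.0015,0,0,0,1],[-0.008,0.037,0.0015,0,0,0,1]]}}

```text
t: 18.63
tool_pos: [0.5513, 0.0707, 0.0891]
eef_rot: [0.56, -0.432, 0.432, -0.559]
ft_force: [0.7, -3.9, -3.4]
gripper_width: 0.0354
```

```bash
python3 look.py w17
```

```text
18.6333 [0.5513 0.0707 0.0891] yaw -1.3146980393068868 y [-0.0008 -0.002  -1.    ] 0.035367084277423945 [ 0.687  -3.9452 -3.3817]
```

View pics/w17.png

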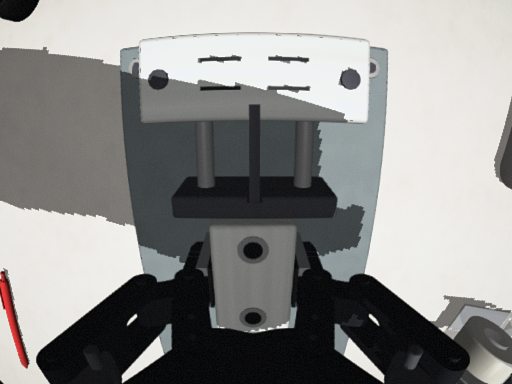

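Request:
{"fn": "servo_tool", "kwargs": {"motion": [[-0.0008,0.003,-0.001,0,0,0,1],[-0.0015,0.006,-0.001,0,0,0,1],[-0.0023,0.009,-0.001,0,0,0,1],[-0.0023,0.009,-0.001,0,0,0,1],[-0.0023,0.009,-0.001,0,0,0,1]]}}

```text
t: 19.1
tool_pos: [0.5494, 0.0787, 0.0888]
eef_rot: [0.561, -0.431, 0.433, -0.559]
ft_force: [-0.2, -9.3, 0.3]
gripper_width: 0.0352
```

```bash
python3 look.py w18
```

```text
19.1 [0.5494 0.0787 0.0888] yaw -1.315383011924847 y [ 0.0005 -0.004  -1.    ] 0.03519302380258521 [-0.24   -9.3292  0.3015]
```

View pics/w18.png

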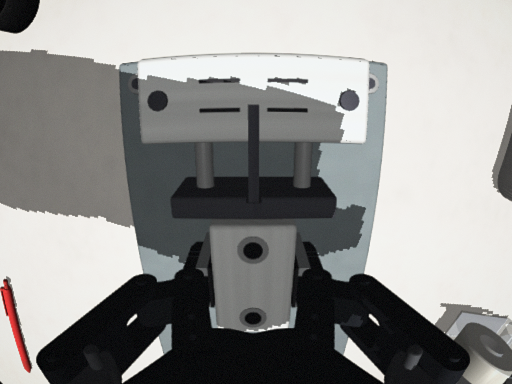

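Request:
{"fn": "servo_tool", "kwargs": {"motion": [[-0.0005,0.002,0,0,0,0,1],[-0.001,0.0038,0,0,0,0,1],[-0.001,0.0038,0,0,0,0,1],[-0.001,0.0038,0,0,0,0,1],[-0.001,0.0038,0,0,0,0,1],[-0.001,0.0038,0,0,0,0,1],[-0.001,0.0038,0,0,0,0,1],[-0.001,0.0038,0,0,0,0,1]]}}

```text
t: 19.82
tool_pos: [0.5486, 0.0818, 0.0889]
eef_rot: [0.561, -0.431, 0.434, -0.558]
ft_force: [0.9, -10.3, 0.4]
gripper_width: 0.0354
```

```bash
python3 look.py w19;python3 - <<'E'
from h import *
im=ctrl.read_camera('scene');cv2.imwrite('pics/s19.png',cv2.resize(im[80:360,110:430],None,fx=2.4,fy=2.1,interpolation=cv2.INTER_CUBIC))
E
```

```text
19.8167 [0.5486 0.0818 0.0889] yaw -1.3159961921531569 y [ 0.0009 -0.0053 -1.    ] 0.03543000215638983 [  0.9423 -10.3402   0.4385]
```

View pics/w19.png

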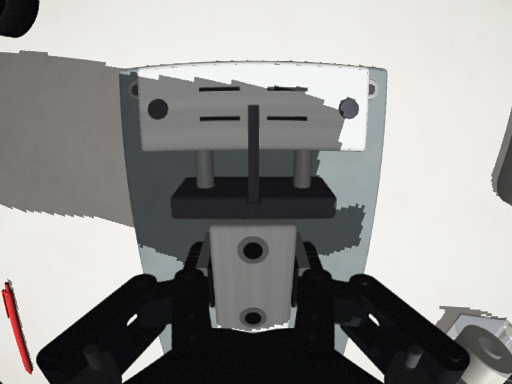

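View pics/s19.png

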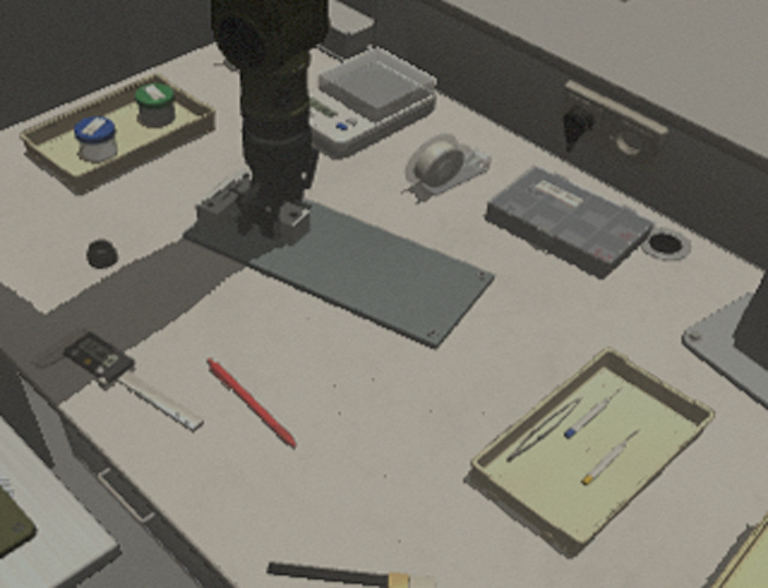

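Request:
{"fn": "servo_tool", "kwargs": {"motion": [[0,0,0,0,0,0,1],[0,0,0,0,0,0,1],[0,0,0,0,0,0,1],[0,0,0,0,0,0,1],[0,0,0,0,0,0,1],[0,0,0,0,0,0,1],[0,0,0,0,0,0,1],[0,0,0,0,0,0,1],[0,0,0,0,0,0,1],[0,0,0,0,0,0,1],[0,0,0,0,0,0,1],[0,0,0,0,0,0,1]]}}

```text
t: 20.92
tool_pos: [0.5486, 0.0818, 0.0889]
eef_rot: [0.561, -0.431, 0.434, -0.558]
ft_force: [1.4, -11.1, 0.1]
gripper_width: 0.0353
```

Request:
{"fn": "servo_tool", "kwargs": {"motion": [[0,0,0,0,0,0,1],[0,0,0,0,0,0,1],[0,0,0,0,0,0,1],[0,0,0,0,0,0,1],[0,0,0,0,0,0,1],[0,0,0,0,0,0,1]]}}

```text
t: 21.42
tool_pos: [0.5486, 0.0819, 0.0889]
eef_rot: [0.561, -0.431, 0.434, -0.558]
ft_force: [0.1, -11.3, 0.1]
gripper_width: 0.0357
```

```bash
python3 look.py w20
```

```text
21.4167 [0.5486 0.0819 0.0889] yaw -1.3159724922838016 y [ 0.0009 -0.0054 -1.    ] 0.03572452701464012 [  0.134  -11.2992   0.0617]
```

View pics/w20.png

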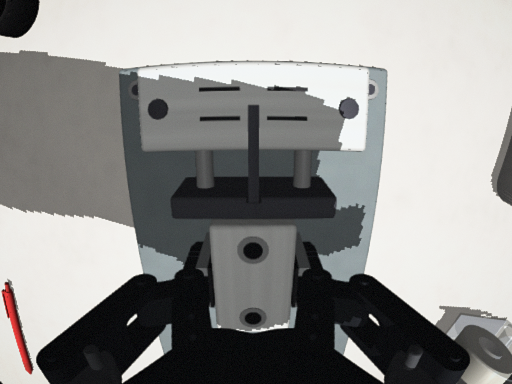

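Steady: the pointer tip (253,105) sits midway between the marks (rows 118 and 89), and the block is centred on the pad and square to it.

```bash
python3 -c "
from plant import ctrl
print(ctrl.job_done())"
```

```text
the job is handed in; nothing more can be done
None
```

The job is handed in at about 21 s of the 72 s allowed. The arm is still gripping the block and pressing it on the stop.

- **Screwdriver:** it lies in the free half of the tool tray. The first grasp closed on top of the handle, so I reopened, lowered about 2.5 mm and regripped.
- **Pot:** it stands upright in the pot tray beside the green one. The last scene picture shows both strays in place, and the loupe, pen and tape dispenser look where they were. I did not measure how far those three might have moved.
- **Block:** I gripped it by the sides, squared it and slid it along the bed's centre line.
    - **Pointer:** in the last wrist picture the tip is about midway between the two marks, which is about 12.6 mm in.
    - **Force and steadiness:** the wrist force was 10–11 N along the push and about 0 N vertically. The pose held still for about 1.5 s.
    - **Centring and squareness:** the block was within about 1 mm of the pad's middle. The tool was within about 0.005 rad of the fixture's axis.

**Less certain:**
- **Early centring reading:** while sliding, one image put the block about 2 mm off the pad's centre. I corrected it by 1.5 mm, and the last picture agreed.
- **Flatness:** I judged it from tool height and vertical force rather than seeing it directly. With about 0 N vertically, the block could be lifted a fraction of a millimetre, within the 5 mm allowed.

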